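# Fit the push handle and hold the drill guide in the corner of the jig

### The job

Get the drill guide ready for drilling: fit the loose wooden handle fully down onto the square stud of the metal guide block, then use it to press the block square into the corner of the jig so that it bears on both fences at once. Finish while still gripping the handle and pressing the block firmly against both fences; do not let go. Leave the tape measure and the screw tin where they are.

Things in the scene. Friction and masses are not known exactly. Their poses are not given: they have to be found in the camera images.
- jig: corner jig, fixed to the worktop: plywood base 170 (x) x 190 (y) x 12 mm with two wooden fences. Origin at the centre of the base's underside, z up. Inner face of the far fence at x = +65 mm, of the left fence at y = +75 mm; the block fully home has its origin at x = +23, y = +40, z = +12 mm in this frame, its axes parallel to the jig's
- fence_far: wooden fence along the jig's +x edge, 20 x 164 x 26 mm, top 38 mm above the worktop; origin at the centre of its underside, axes as the jig's; its inner face looks to the jig's -x
- fence_left: wooden fence along the jig's +y edge, 144 x 20 x 26 mm, top 38 mm above the worktop; origin at the centre of its underside, axes as the jig's; its inner face looks to the jig's -y. The two fences stop about 6 mm short of the corner
- guide_block: loose aluminium drill guide block, 84 (x) x 70 (y) x 30 mm, 0.4 kg, with four drill bushes, smooth (friction about 0.3), flat on the jig base away from the fences, turned up to 0.3 rad from the jig. Origin at the centre of its underside, z up. From the middle of its top rises a square steel stud 16 x 16 mm, sides parallel to the block's, 18 mm tall, plus a 4 mm tip 13.5 mm square
- handle: loose dark wooden bar handle, 70 (x) x 34 (y) x 50 mm high, 0.09 kg, standing on the worktop. Origin at the centre of its underside, z up. In the middle of the underside a square bore 18 x 18 mm, 25 mm deep, mouth chamfered 2 mm, sides parallel to the bar's; fits the stud in any quarter turn. Fully fitted, it rests on the block's top (origin 30 mm above the block's). Grip it across the 34 mm
- tape_measure: bystander: yellow and black tape measure, 38 x 85 x 64 mm, origin at the centre of its underside
- screw_tin: bystander: round open tin of screws, 86 mm across, 38 mm high, origin at the centre of its underside
Not all that is in view belongs to the job. Leave any green or red look-alike of the guide_block alone.

How it is judged:
By the outcome, as a careful person would: the job done as asked, in the order asked, and still so for the second after the job is handed in, while the arm keeps its last pose, push and grip.
It also fails if it takes over 69 s, if anything falls off the work surface, if the arm or the gripper's body presses on something with over 40 N, if the wrist force passes 120 N, or if a joint passes its speed limit or range.

### The arm

A 6-joint arm with a two-finger parallel gripper is mounted at the origin on the work surface; the furniture and walls round the work are solid. World frame = base frame: x ahead of the robot, y to its left, z up, the work surface at z = 0. Lengths are in m, angles in rad, forces in N, time in s.
With the tool pointing down it reaches from about 0.225 to 0.875 m from the base axis. Payload 3.4 kg.
Tool frame: the origin (TCP) lies between the finger pads; the fingertips stand 19 mm ahead of it and the grasp point (between the pads) is the TCP; z points along the fingers, y is the line along which they close (so a half turn about z gives the same grasp; the last joint's range is limited). The gripper opens to 85 mm and grips with 20 to 120 N. Pads are 22 mm wide; open, the fingers measure 114 mm over their backs; the gripper's body (76 mm by 85 mm) begins 54 mm behind the grasp point. The pads swing forward as they close: fully open they stand 13 mm farther back than shut.
Start: joints at [1.013, 0.276, 1.505, -0, 1.361, -0.121], TCP at [0.243, 0.521, 0.25] pointing down, gripper open.
Joint ranges: [-2.89, 2.89], [-0.75, 2.08], [0.22, 2.7], [-1.18, 4.32], [0.11, 2.71], [-2.7, 2.7]. Speed limits (rad/s): [2.57, 2.57, 3.14, 3.14, 3.14, 3.14].

### API

Orientations are given as a unit quaternion [w, x, y, z].
In Python, from rig import get_state, imaging, ticket gives the robot as it stands. The module is installed in compiled form; this text tells all that it offers.
- The arm moves only by the shell command python3 -m inch 'ROWS' [FORCE]. ROWS is JSON, a list of rows, each an object with "claw": the opening, from -1 (shut) to 1 (fully open); "travel": the shift along the world's x, y, z in units of 200 mm (1.0 is 200 mm), a list of three; "turn": the turn about the world's z in units of 180 degrees (1.0 is 180 degrees). A call has 1 to 5 rows; each row is the pose to reach, as a shift and turn from the pose commanded when the call began, turning the shorter way round; what a row does not reach only later rows make up. A row lasts 1/10 s, in which the tool goes at most 50 mm and 8.59 degrees, less where a joint would pass 70% of its speed; a pose out of reach is approached as far as the arm can. A call with a number of a shift or a turn outside -1 to 1 is refused whole. A call with a gripper value outside its range is refused whole. The fingers move at their own pace and stop on an object; FORCE is the grip in N (left out, the last holds). Time passes only in rows, so rows that repeat a pose let the fingers close. It gives the time, the measured TCP pose, the force, the opening and the grip force at its end, in the units of the state.
- get_state(): the state, without advancing time (a new reading comes with each control period).
- imaging.get_image(name): name is "scene" or "top"; returns the picture (384x512x3 uint8, red, green, blue); there is no depth.
- imaging.camera_params(name): a dict with "camera_matrix" (3x3 intrinsics, pixels), "cam_to_world" (4x4, takes a point from camera to world coordinates). Camera axes: x right, y down, z forward; pixel columns grow to the right and rows downward; lengths in m; the calibration is good to about 2 mm. A picture is of the moment at which its call begins. camera_params takes no time and is no camera call.
- ticket.sign_off(): hands the job in; it is judged then, once.
The state is a dict: "clock": time; "qpos": joint angles; "qd": joint speeds; "effort": joint torques, N m; "position": TCP position; "ee_rot": TCP orientation; "contact_force": force on the tool from outside, world axes, zero at the start; "moment": the same for the moment, N m; "width": finger opening in m; "gripper_force": force on a finger pad.
Only numpy, scipy, OpenCV 4.12 (cv2) and the standard library are available. Lean on these libraries where they do the work, as an engineer would, in place of code of your own. Each camera call takes 0.05 s, during which the arm holds its last target. There are 200 camera calls.

## Working session

There is one attempt and no reset: what is moved stays moved. The work goes in short steps, Python scripts to look and compute and a shell command to move; the robot and the scene stay as the last step left them, time stands still between calls to the robot, and variables do not carry over. Pictures are saved under pics/ and viewed, at most 10 in all, crops included, and the job is handed in when it is done.

```bash
mkdir -p pics
python3 - <<'E'
from rig import get_state, imaging
import cv2
s=get_state();print(s)
for n in("scene","top"):
    cv2.imwrite(f"pics/{n}0.png",imaging.get_image(n)[:,:,::-1]);p=imaging.camera_params(n);print(n,p)
E
```

```text
{'clock': 0.0, 'qpos': array([ 1.01299897e+00,  2.76634777e-01,  1.50616220e+00,  2.17896279e-05,
        1.36066607e+00, -1.21012097e-01]), 'qd': array([-0.00085896,  0.00029411, -0.0021029 ,  0.0006728 ,  0.00162038,
        0.00059903]), 'effort': array([ 2.86514542e-04, -4.16783059e+01, -2.45803910e+01, -3.17765534e-04,
        1.07578209e-02, -1.21754367e-07]), 'position': array([0.24298399, 0.52059483, 0.24940539]), 'ee_rot': array([-3.21396192e-04,  2.16662846e-01,  9.76246043e-01, -8.78299124e-04]), 'contact_force': array([-0.11784017, -0.04805556,  0.25525603]), 'moment': array([-0.0525036 ,  0.04489146,  0.04920407]), 'gripper_force': 0.0, 'width': 0.08538951883932842}
scene {'camera_matrix': array([[423.34797421,   0.        , 251.09850778],
       [  0.        , 423.34797421, 197.49994366],
       [  0.        ,   0.        ,   1.        ]]), 'cam_to_world': array([[ 0.64496344, -0.50549178,  0.57314939, -0.29540743],
       [-0.76402716, -0.44306705,  0.46899263, -0.57076326],
       [ 0.01687169, -0.7403848 , -0.6719715 ,  0.889345  ],
       [ 0.        ,  0.        ,  0.        ,  1.        ]])}
top {'camera_matrix': array([[487.28508124,   0.        , 254.96832712],
       [  0.        , 487.28508124, 183.86422024],
       [  0.        ,   0.        ,   1.        ]]), 'cam_to_world': array([[ 0.01762944, -0.99365357,  0.11109362,  0.28251751],
       [-0.99982818, -0.01815649, -0.00373419,  0.02507558],
       [ 0.00572756, -0.1110087 , -0.99380293,  1.31253536],
       [ 0.        ,  0.        ,  0.        ,  1.        ]])}
```

View pics/top0.png

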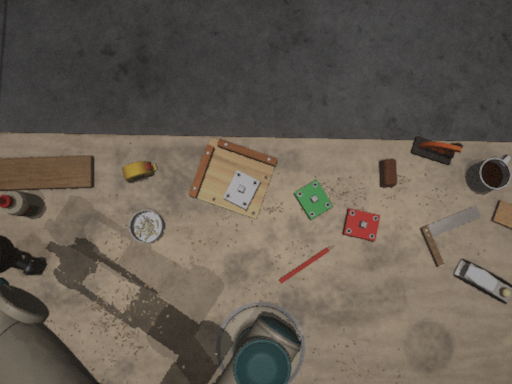

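View pics/scene0.png

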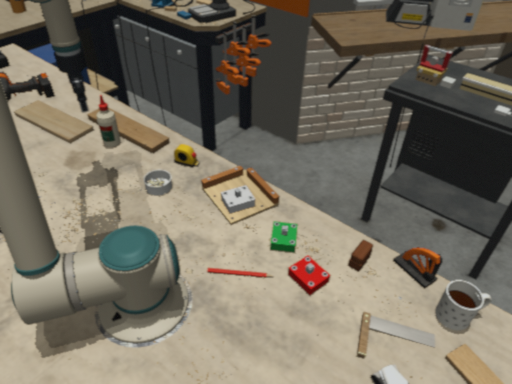

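The top view shows the jig around (235,180) with the silver block at (242,189). The handle is at (388,173), the tape at (138,170), the tin at (147,226), and the green and red decoys at (313,199) and (361,224). I'll enlarge the jig and handle from both views.

Run:
```python
import cv2,numpy as np
t=cv2.imread("pics/top0.png");s=cv2.imread("pics/scene0.png")
f=lambda im,x,y,w,h,k:cv2.resize(im[y:y+h,x:x+w],None,fx=k,fy=k,interpolation=cv2.INTER_CUBIC)
a=f(t,185,130,100,100,4);b=f(t,363,148,50,50,8)
c=f(s,195,160,90,65,400/90)[:200*2//2+88];d=f(s,335,230,50,36,8)
c=c[:288];d=d[:288]
c=cv2.copyMakeBorder(c,0,max(0,290-c.shape[0]),0,0,0);d=cv2.copyMakeBorder(d,0,max(0,290-d.shape[0]),0,0,0)
cv2.imwrite("pics/crop.png",np.vstack([np.hstack([a,b])]));print(c.shape,d.shape)
cv2.imwrite("pics/crop2.png",np.hstack([c,d[:, :400]]))
```

```text
(290, 400, 3) (290, 400, 3)
```

View pics/crop.png

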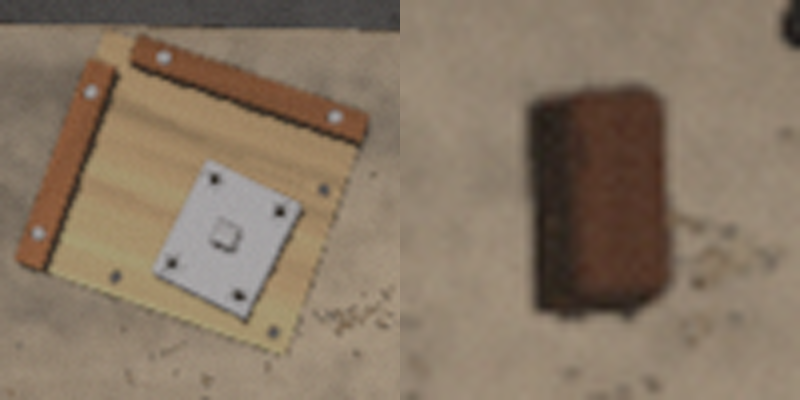

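View pics/crop2.png

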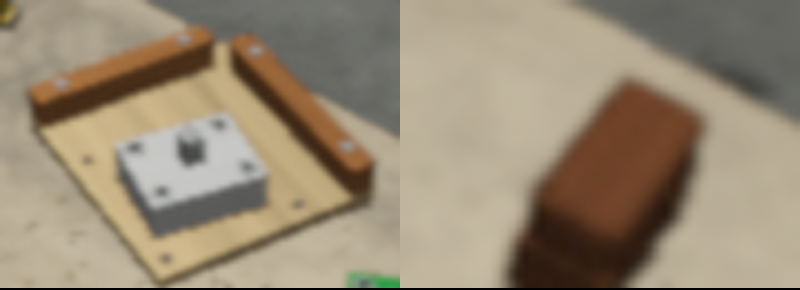

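The crops show clear block corners, the stud tip at about crop pixel (226,232), and the fence corners. The handle's dark side faces the camera, so I'll fit its silhouette in both views and fit the jig and block from their corners.

```bash
cat > h.py <<'E'
import cv2,numpy as np
from rig import imaging
from scipy.optimize import least_squares,minimize
def proj(n,P):
    p=imaging.camera_params(n);T=np.linalg.inv(p["cam_to_world"]);c=np.atleast_2d(P)@T[:3,:3].T+T[:3,3]
    q=c@p["camera_matrix"].T;return q[:,:2]/q[:,2:]
def tf(v,L):
    c,s=np.cos(v[2]),np.sin(v[2]);L=np.asarray(L,float)/1000
    return np.c_[v[0]+c*L[:,0]-s*L[:,1],v[1]+s*L[:,0]+c*L[:,1],L[:,2]]
def fit(obs,x0):
    def r(v):return np.concatenate([(proj(n,tf(v,[l]))[0]-u) for n,l,u in obs])
    o=least_squares(r,x0,loss="soft_l1");return o.x,np.abs(r(o.x)).reshape(-1,2).round(1)
def sil(masks,size,x0):
    w,d,h=size;L=[(a*w/2,b*d/2,c) for a in(-1,1) for b in(-1,1) for c in(0,h)]
    def cost(v):
        e=0
        for n,m in masks.items():
            k=np.zeros((m.shape[0]*8,m.shape[1]*8),np.uint8)
            hull=cv2.convexHull(np.float32(proj(n,tf(v,L))))
            cv2.fillConvexPoly(k,np.int32(((hull+.5)*8).round()),255)
            k=cv2.resize(k,m.shape[::-1],interpolation=cv2.INTER_AREA)/255.
            e+=np.abs(k-m).sum()/m.sum()
        return e
    s=np.array(x0)+np.array([[0,0,0],[.012,0,0],[0,.012,0],[0,0,.15]])
    o=minimize(cost,x0,method="Nelder-Mead",options=dict(initial_simplex=s,xatol=1e-4,fatol=1e-4));return o.x,o.fun
E
python3 - <<'E'
from h import *
T=lambda u,v:((u+.5)/4-.5+185,(v+.5)/4-.5+130)
k=400/90
S=lambda u,v:((u+.5)/k-.5+195,(v+.5)/k-.5+160)
J=[("top",(85,69,38),T(138,37)),("top",(85,-95,38),T(370,116)),("top",(65,-95,38),T(362,142)),("top",(-85,-95,12),T(288,355)),
("top",(-85,95,38),T(16,262)),("top",(-85,75,38),T(45,272)),("top",(59,95,38),T(92,62)),
("scene",(-85,-95,12),S(160,278)),("scene",(85,-95,38),S(374,160)),("scene",(-85,95,38),S(30,91))]
B=[("top",(42,35,42),T(208,159)),("top",(42,-35,42),T(303,207)),("top",(-42,-35,42),T(247,321)),("top",(-42,35,42),T(152,272)),("top",(42-42,0,64),T(227,231))][0:4]+[("top",(0,0,64-12),T(227,231))][:0]
B=[(n,(a,b,42),u) for n,(a,b,c),u in B]+[("top",(0,0,64),T(227,231)),
("scene",(-42,35,42),S(117,144)),("scene",(42,-35,42),S(266,178)),("scene",(-42,-35,42),S(154,210)),("scene",(42,35,42),S(219,114)),("scene",(0,0,64),S(187,130))]
for o in(J,B):
    for sel in(o,[q for q in o if q[0]=="top"]): 
        x,r=fit(sel,[.45,0.05,-.33]);print(x.round(4),r.max(1))
M={}
for n,(x,y,w,h) in dict(top=(370,150,32,48),scene=(335,230,50,50)).items():
    im=cv2.imread(f"pics/{n}0.png");hsv=cv2.GaussianBlur(im,(1,1),0).astype(int)
    m=np.zeros(im.shape[:2]);m[y:y+h,x:x+w]=(im.max(2)<112)[y:y+h,x:x+w]
    N,l,st,_=cv2.connectedComponentsWithStats(m.astype(np.uint8));i=1+st[1:,4].argmax();m=(l==i)*1.;M[n]=m;print(n,st[i])
for mm in(M,{"top":M["top"]},{"scene":M["scene"]}):
    print(sil(mm,(70,34,50),[.31,-.32,0.]))
E
```

```text
[ 0.4426  0.0782 -0.3149] [0.5 0.5 0.3 1.2 0.4 0.5 0.9 0.8 1.6 0.5]
[ 0.4429  0.0777 -0.3127] [0.5 0.6 0.2 1.  0.3 0.3 0.8]
[ 0.4085  0.056  -0.4447] [0.2 0.1 0.4 0.6 1.5 0.3 1.2 0.2 2.2 1.3]
[ 0.4095  0.0553 -0.4438] [0.2 0.4 0.3 0.3 1.1]
top [379 158  18  30 484]
scene [348 242  24  29 362]
(array([2.20872803, 1.82080099, 0.56581754]), np.float64(2.0))
(array([ 0.30930354,  0.00151052, -1.02121324]), np.float64(1.744709123318749))
(array([ 0.45259968, -0.33561743, -0.04354943]), np.float64(0.5113422164445889))
```

```bash
cat >> h.py <<'E'
def hmask(im,x,y,w,h,t):
    m=np.zeros(im.shape[:2]);m[y:y+h,x:x+w]=(im.max(2)<t)[y:y+h,x:x+w]
    N,l,st,_=cv2.connectedComponentsWithStats(m.astype(np.uint8));i=1+st[1:,4].argmax();return (l==i)*1.,st[i]
E
python3 - <<'E'
from h import *
from scipy.optimize import differential_evolution as D
im={n:cv2.imread(f"pics/{n}0.png") for n in("top","scene")}
print(im["top"][173,376:402].max(1)); print(im["top"][155:192,389].max(1)); print(im["scene"][258,340:380].max(1))
for t in(105,118,130):
    M={};
    for n,b in dict(top=(370,150,32,48),scene=(338,232,45,42)).items():
        M[n],st=hmask(im[n],*b,t);print(t,n,st)
    for mm in(M,{"top":M["top"]},{"scene":M["scene"]}): print(sil(mm,(70,34,50),[.455,-.33,-.05]))
E
```

```text
[151 145 136  99  48  48  49  44  59  72  80  86  84  81  80  81  84  86
  85  80 103 139 153 153 149 145]
[146 145 141 125  88  78  84  83  80  84  83  85  82  80  84  85  80  84
  81  85  84  81  82  82  82  84  84  86  79  65  54  51 121 148 150 152
 154]
[191 191 192 194 195 195 194 193 187 166 124  68  44  47  48  51  56  66
  79  89  96  98  94  81  63  50  48  61 103 150 178 187 187 185 185 185
 186 187 188 187]
105 top [379 159  18  29 467]
105 scene [349 246  23  25 254]
(array([ 0.46189706, -0.33249297,  0.10732298]), np.float64(1.0721304738658517))
(array([ 0.46228103, -0.33200272,  0.03711693]), np.float64(0.09081748331024059))
(array([ 0.45415896, -0.33449762,  0.13480085]), np.float64(0.9709896557048014))
118 top [378 158  20  30 498]
118 scene [348 241  24  30 436]
(array([ 0.46223387, -0.33196638,  0.0814812 ]), np.float64(0.25160461959368324))
(array([ 0.46222343, -0.33117321,  0.03332962]), np.float64(0.06297346247736042))
(array([ 0.45861786, -0.33311684,  0.09311991]), np.float64(0.1657492354740061))
130 top [378 158  23  31 546]
130 scene [348 240  25  32 458]
(array([ 0.46148005, -0.33244417,  0.07515205]), np.float64(0.221001189637203))
(array([ 0.46260116, -0.33210762,  0.03766968]), np.float64(0.08669826905121024))
(array([ 0.45813856, -0.33322622,  0.08728333]), np.float64(0.11899135199931501))
```

The handle is at about (0.462, -0.332) with yaw about 0.035. The block is at (0.4095, 0.0553) with yaw -0.444, and the jig at (0.443, 0.078) with yaw -0.313. The sizes and residuals agree, so I'm moving over the handle.

```bash
for i in 1 2 3 4 5; do python3 -m inch '[{"claw":0.6,"travel":[0.22,-0.853,0],"turn":0.03},{"claw":0.6,"travel":[0.22,-0.853,0],"turn":0.03},{"claw":0.6,"travel":[0.22,-0.853,0],"turn":0.03},{"claw":0.6,"travel":[0.22,-0.853,0],"turn":0.03},{"claw":0.6,"travel":[0.22,-0.853,0],"turn":0.03}]' 30; done
python3 - <<'E'
from rig import get_state
s=get_state();print(s["position"],s["qpos"],s["ee_rot"],s["clock"])
E
```

```text
clock: 0.6
position: [0.2872, 0.3472, 0.2501]
ee_rot: [-0.0, 0.172, 0.985, -0.001]
contact_force: [0.1, 0.5, -0.7]
width: 0.0686
gripper_force: 0.0
clock: 1.1
position: [0.332, 0.1781, 0.2503]
ee_rot: [0.0, 0.126, 0.992, -0.0]
contact_force: [-0.4, 0.6, -0.3]
width: 0.0682
gripper_force: 0.0
clock: 1.6
position: [0.3772, 0.0075, 0.2503]
ee_rot: [0.001, 0.079, 0.997, -0.0]
contact_force: [0.0, 0.0, 1.1]
width: 0.0681
gripper_force: 0.0
clock: 2.1
position: [0.4216, -0.1629, 0.2499]
ee_rot: [0.0, 0.031, 1.0, 0.0]
contact_force: [0.7, 0.3, 0.2]
width: 0.0682
gripper_force: 0.0
clock: 2.6
position: [0.4656, -0.333, 0.2493]
ee_rot: [0.0, -0.017, 1.0, 0.0]
contact_force: [-0.7, 1.1, -1.1]
width: 0.0681
gripper_force: 0.0
[ 0.46559375 -0.33302715  0.24930572] [-7.42875229e-01  2.72500384e-01  1.51231514e+00  7.34878194e-04
  1.35665406e+00 -2.34763507e+00] [ 2.91926798e-04 -1.69028912e-02  9.99857070e-01  2.17905002e-04] 2.6
```

```bash
python3 -m inch '[{"claw":0.6,"travel":[-0.015,0.005,-0.25],"turn":0},{"claw":0.6,"travel":[-0.015,0.005,-0.5],"turn":0},{"claw":0.6,"travel":[-0.015,0.005,-0.7],"turn":0},{"claw":0.6,"travel":[-0.015,0.005,-0.85],"turn":0},{"claw":0.6,"travel":[-0.015,0.005,-0.85],"turn":0}]' 
python3 -m inch '[{"claw":0.6,"travel":[0,0,-0.12],"turn":0},{"claw":0.6,"travel":[0,0,-0.235],"turn":0},{"claw":0.6,"travel":[0,0,-0.235],"turn":0}]'
python3 - <<'E'
from h import *
a=imaging.get_image("top")[140:215,340:440,::-1];b=imaging.get_image("scene")[200:275,315:415,::-1]
cv2.imwrite("pics/g.png",cv2.resize(np.hstack([a,b]),None,fx=4,fy=4,interpolation=cv2.INTER_CUBIC))
E
```

```text
clock: 3.1
position: [0.4584, -0.3254, 0.0763]
ee_rot: [-0.004, -0.018, 1.0, 0.004]
contact_force: [-1.0, 0.1, -0.6]
width: 0.0683
gripper_force: 0.0
clock: 3.4
position: [0.4601, -0.3284, 0.0327]
ee_rot: [-0.001, -0.018, 1.0, 0.002]
contact_force: [-1.4, 0.6, -0.5]
width: 0.0681
gripper_force: 0.0
```

View pics/g.png

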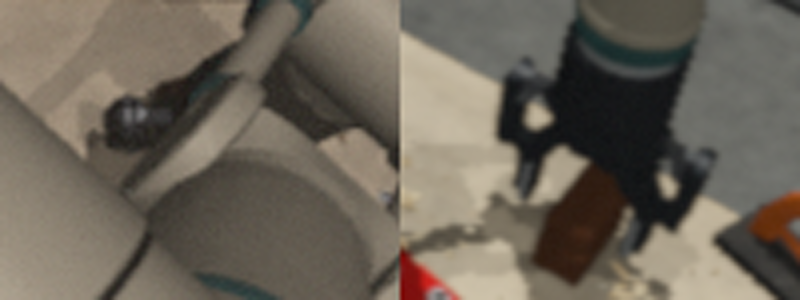

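The right half of the picture shows the handle between the open fingers, clear of the red decoy and the clamp. I'll close on it and lift.

```bash
python3 -m inch '[{"claw":-0.5,"travel":[0,0,0],"turn":0},{"claw":-0.5,"travel":[0,0,0],"turn":0},{"claw":-0.5,"travel":[0,0,0],"turn":0},{"claw":-0.5,"travel":[0,0,0],"turn":0},{"claw":-0.5,"travel":[0,0,0],"turn":0}]' 80
python3 -m inch '[{"claw":-0.5,"travel":[0,0,0],"turn":0},{"claw":-0.5,"travel":[0,0,0],"turn":0},{"claw":-0.5,"travel":[0,0,0.1],"turn":0},{"claw":-0.5,"travel":[0,0,0.3],"turn":0},{"claw":-0.5,"travel":[0,0,0.5],"turn":0}]' 80
python3 -m inch '[{"claw":-0.5,"travel":[0,0,0.2],"turn":0},{"claw":-0.5,"travel":[0,0,0.25],"turn":0},{"claw":-0.5,"travel":[0,0,0.25],"turn":0}]'
python3 - <<'E'
from h import *
a=imaging.get_image("scene")[150:275,300:430,::-1]
cv2.imwrite("pics/l.png",cv2.resize(a,None,fx=4,fy=4,interpolation=cv2.INTER_CUBIC))
E
```

```text
clock: 4.0
position: [0.4612, -0.3317, 0.035]
ee_rot: [0.001, -0.017, 1.0, -0.001]
contact_force: [-0.5, 1.1, 6.8]
width: 0.033
gripper_force: 80.1
clock: 4.5
position: [0.4596, -0.3305, 0.134]
ee_rot: [-0.001, -0.017, 1.0, 0.001]
contact_force: [0.4, -0.5, -0.2]
width: 0.0329
gripper_force: 79.5
clock: 4.8
position: [0.461, -0.3317, 0.1855]
ee_rot: [0.002, -0.017, 1.0, -0.002]
contact_force: [0.9, 0.5, -1.1]
width: 0.0334
gripper_force: 79.5
```

View pics/l.png

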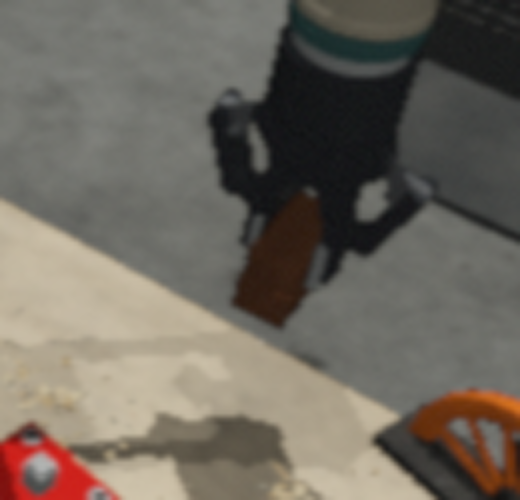

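The handle is lifted and held upright. Its lower front corners are at scene pixels of about (358,226) and (370.5,232). I'll use those to check its offset in the grip.

Run:
```python
from h import *
p=imaging.camera_params("scene")
def bp(u,v,z):
    C=p["cam_to_world"];d=C[:3,:3]@np.linalg.solve(p["camera_matrix"],[u,v,1]);o=C[:3,3];return o+d*(z-o[2])/d[2]
for z in(.1505,.1525): 
  q=[bp((233+.5)/4-.5+300,(303+.5)/4-.5+150,z),bp((283+.5)/4-.5+300,(328+.5)/4-.5+150,z)];print(q,np.mean(q,0)+[.035,.001,0])
# stud in the scene and top images, intensity-based
for n,z,(u,v) in(("scene",.064,(237.1,188.8)),):
    p=imaging.camera_params(n);print(bp(u,v,z))
t=cv2.imread("pics/top0.png",0)[180:197,234:250];print(t)
print(proj("top",[[.4095,.0553,.042],[.4095,.0553,.064]]),proj("scene",[[.4095,.0553,.042],[.4095,.0553,.064]]))
```

```text
[array([ 0.42907406, -0.31592774,  0.1505    ]), array([ 0.43044757, -0.34916355,  0.1505    ])] [ 0.46476082 -0.33154564  0.1505    ]
[array([ 0.42711295, -0.31661756,  0.1525    ]), array([ 0.42848274, -0.3497634 ,  0.1525    ])] [ 0.46279784 -0.33219048  0.1525    ]
[0.4105228  0.06127345 0.064     ]
[[163 164 164 163 160 164 162 162 164 164 161 162 163 161 161 165]
 [166 162 163 163 164 161 165 163 159 165 162 163 161 164 164 161]
 [162 165 161 161 161 161 164 164 162 159 160 162 162 163 161 161]
 [163 163 163 165 166 163 163 164 161 163 163 163 164 162 162 162]
 [163 162 165 161 161 150 144 155 165 163 164 166 163 163 163 163]
 [161 162 166 164 160 149 141 144 142 155 164 165 163 164 162 162]
 [160 161 164 164 151 147 150 148 137 137 147 156 165 164 164 164]
 [162 164 162 163 150 149 155 156 152 150 134 141 165 161 164 162]
 [164 162 162 154 151 159 158 156 158 146 116 137 160 165 163 162]
 [165 162 163 147 151 164 162 161 159 143 108 134 162 165 164 163]
 [161 163 161 137 117 117 142 163 154 126 126 153 162 164 162 162]
 [164 161 164 152 117  76  97 121 127 113 133 163 163 163 162 164]
 [162 163 163 164 152 140 128  97  91 101 139 162 163 165 160 164]
 [164 163 164 164 163 165 157 145 140 142 157 164 163 161 165 161]
 [163 166 163 164 163 164 164 165 163 163 163 166 163 162 163 163]
 [164 162 163 161 166 162 164 165 165 165 163 163 165 164 163 160]
 [166 163 162 164 164 163 162 163 162 162 163 161 165 162 162 162]]
[[241.51087645 189.32813373]
 [241.32532527 188.47493889]] [[238.40638165 195.37772172]
 [238.38202914 189.84600504]]
```

```bash
for i in 1 2; do python3 -m inch '[{"claw":-0.5,"travel":[-0.03,0.2,0],"turn":-0.02},{"claw":-0.5,"travel":[-0.08,0.5,0],"turn":-0.04},{"claw":-0.5,"travel":[-0.12,0.8,0],"turn":-0.06},{"claw":-0.5,"travel":[-0.132,0.97,0],"turn":-0.076},{"claw":-0.5,"travel":[-0.132,0.97,0],"turn":-0.076}]'; done
python3 -m inch '[{"claw":-0.5,"travel":[0,0,-0.1],"turn":0},{"claw":-0.5,"travel":[0,0,-0.25],"turn":0},{"claw":-0.5,"travel":[0,0,-0.35],"turn":0},{"claw":-0.5,"travel":[0,0,-0.35],"turn":0},{"claw":-0.5,"travel":[0,0,-0.35],"turn":0}]'
python3 - <<'E'
from h import *
from rig import get_state
s=get_state();print(s["position"],s["ee_rot"],s["clock"],s["contact_force"],s["moment"])
a=imaging.get_image("scene")[130:230,180:300,::-1]
cv2.imwrite("pics/o.png",cv2.resize(a,None,fx=6,fy=6,interpolation=cv2.INTER_CUBIC))
E
```

```text
clock: 5.35
position: [0.4299, -0.131, 0.1807]
ee_rot: [-0.004, 0.1, 0.995, 0.003]
contact_force: [0.1, -0.4, -0.1]
width: 0.0331
gripper_force: 79.9
clock: 5.85
position: [0.405, 0.0613, 0.1816]
ee_rot: [-0.002, 0.217, 0.976, 0.001]
contact_force: [0.2, -1.2, -1.7]
width: 0.0332
gripper_force: 80.1
clock: 6.35
position: [0.4072, 0.0563, 0.1126]
ee_rot: [-0.001, 0.22, 0.976, -0.0]
contact_force: [0.9, 0.6, -1.4]
width: 0.0331
gripper_force: 80.1
[0.40724265 0.05631695 0.11261613] [-1.10661404e-03  2.19941911e-01  9.75512281e-01 -3.47428709e-04] 6.35 [ 0.94093101  0.56994017 -1.35602941] [0.00308682 0.02266649 0.0496649 ]
```

View pics/o.png

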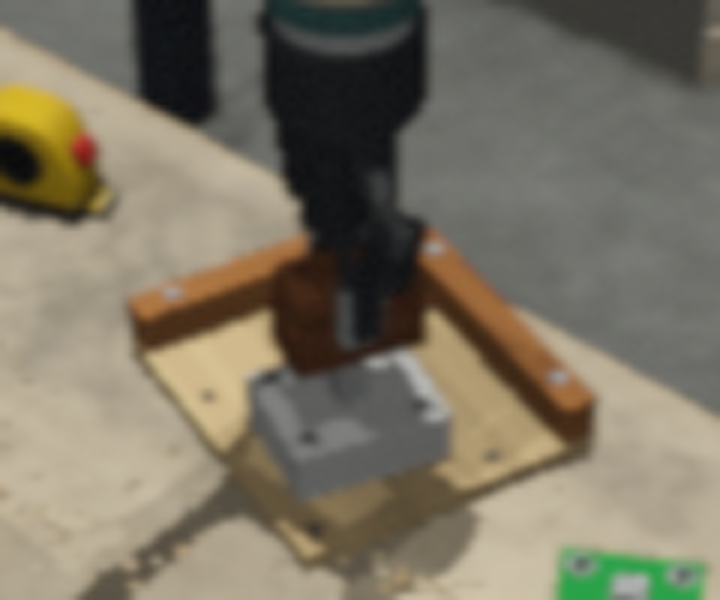

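The handle hangs over the stud. I'll compare its visible lower corners, at crop pixels of about (293,374) and (425,343), with the prediction.

Run:
```python
from h import *
v=[.4086,.0558,-.4435]
c=lambda q:(((q-[180,130])+.5)*6-.5).round(0)
for z in(77,79): print(c(proj("scene",tf(v,[(-35,-17,z),(35,-17,z),(-35,17,z)]))))
for w in([.4095,.0556,-.444],): print(c(proj("scene",tf(w,[(-42,-35,42),(42,-35,42),(-42,35,42),(0,0,64),(0,0,42)]))))
```

```text
[[298. 382.]
 [430. 344.]
 [271. 340.]]
[[298. 379.]
 [430. 341.]
 [271. 337.]]
[[301. 462.]
 [458. 415.]
 [248. 374.]
 [352. 361.]
 [352. 395.]]
```

The handle and block are shifted by the same amount from the prediction, so they are aligned with each other. I'm descending with force checks.

```bash
python3 -m inch '[{"claw":-0.5,"travel":[0.004,0,-0.03],"turn":0},{"claw":-0.5,"travel":[0.004,0,-0.06],"turn":0},{"claw":-0.5,"travel":[0.004,0,-0.08],"turn":0},{"claw":-0.5,"travel":[0.004,0,-0.08],"turn":0}]'
python3 -m inch '[{"claw":-0.5,"travel":[0,0,-0.01],"turn":0},{"claw":-0.5,"travel":[0,0,-0.02],"turn":0},{"claw":-0.5,"travel":[0,0,-0.03],"turn":0},{"claw":-0.5,"travel":[0,0,-0.03],"turn":0}]'
```

```text
clock: 6.8
position: [0.4078, 0.057, 0.0969]
ee_rot: [-0.001, 0.22, 0.976, -0.0]
contact_force: [-0.9, 0.9, -1.1]
width: 0.033
gripper_force: 80.1
clock: 7.2
position: [0.4083, 0.0572, 0.0912]
ee_rot: [-0.0, 0.22, 0.976, 0.0]
contact_force: [-0.6, 1.1, -1.6]
width: 0.0332
gripper_force: 80.1
```

```bash
python3 -m inch '[{"claw":-0.5,"travel":[0,0,-0.015],"turn":0},{"claw":-0.5,"travel":[0,0,-0.03],"turn":0},{"claw":-0.5,"travel":[0,0,-0.045],"turn":0},{"claw":-0.5,"travel":[0,0,-0.045],"turn":0}]'
python3 -m inch '[{"claw":-0.5,"travel":[0,0,-0.01],"turn":0},{"claw":-0.5,"travel":[0,0,-0.02],"turn":0},{"claw":-0.5,"travel":[0,0,-0.025],"turn":0},{"claw":-0.5,"travel":[0,0,-0.025],"turn":0}]'
```

```text
clock: 7.6
position: [0.4082, 0.0572, 0.0819]
ee_rot: [-0.0, 0.22, 0.976, 0.0]
contact_force: [0.6, 0.7, -1.9]
width: 0.0327
gripper_force: 80.1
clock: 8.0
position: [0.4083, 0.0571, 0.0772]
ee_rot: [0.0, 0.22, 0.976, 0.0]
contact_force: [0.3, 1.9, -1.4]
width: 0.033
gripper_force: 80.1
```

```bash
for i in 1 2; do python3 -m inch '[{"claw":-0.5,"travel":[0,0,-0.005],"turn":0},{"claw":-0.5,"travel":[0,0,-0.005],"turn":0},{"claw":-0.5,"travel":[0,0,-0.005],"turn":0}]' | grep -E "pos|contact"; done
```

```text
position: [0.4083, 0.0571, 0.077]
contact_force: [-2.1, 2.1, 5.9]
position: [0.4083, 0.0571, 0.077]
contact_force: [-4.7, 2.1, 17.7]
```

The handle bottomed at TCP z = 0.077 with firm upward contact, so it is seated. Next I turn it to the jig yaw and slide the block to about 5 mm short of both fences.

```bash
python3 -m inch '[{"claw":-0.5,"travel":[0.01,0.008,-0.0],"turn":0.008},{"claw":-0.5,"travel":[0.04,0.03,0.003],"turn":0.018},{"claw":-0.5,"travel":[0.08,0.06,0.003],"turn":0.028},{"claw":-0.5,"travel":[0.12,0.095,0.003],"turn":0.036},{"claw":-0.5,"travel":[0.16,0.13,0.003],"turn":0.042}]' | grep -E "pos|cont|rot"
python3 -m inch '[{"claw":-0.5,"travel":[0.04,0.03,0],"turn":0},{"claw":-0.5,"travel":[0.08,0.06,0],"turn":0},{"claw":-0.5,"travel":[0.12,0.095,0],"turn":0},{"claw":-0.5,"travel":[0.146,0.118,0],"turn":0},{"claw":-0.5,"travel":[0.146,0.118,0],"turn":0}]' | grep -E "pos|cont|rot"
python3 - <<'E'
from h import *
a=imaging.get_image("scene")[130:230,180:300,::-1]
cv2.imwrite("pics/s.png",cv2.resize(a,None,fx=6,fy=6,interpolation=cv2.INTER_CUBIC))
E
```

```text
position: [0.4391, 0.0818, 0.0771]
ee_rot: [-0.001, 0.154, 0.988, -0.002]
contact_force: [-5.0, -4.3, 14.0]
position: [0.4699, 0.1063, 0.077]
ee_rot: [0.0, 0.154, 0.988, -0.001]
contact_force: [-2.0, -0.7, 10.1]
```

View pics/s.png

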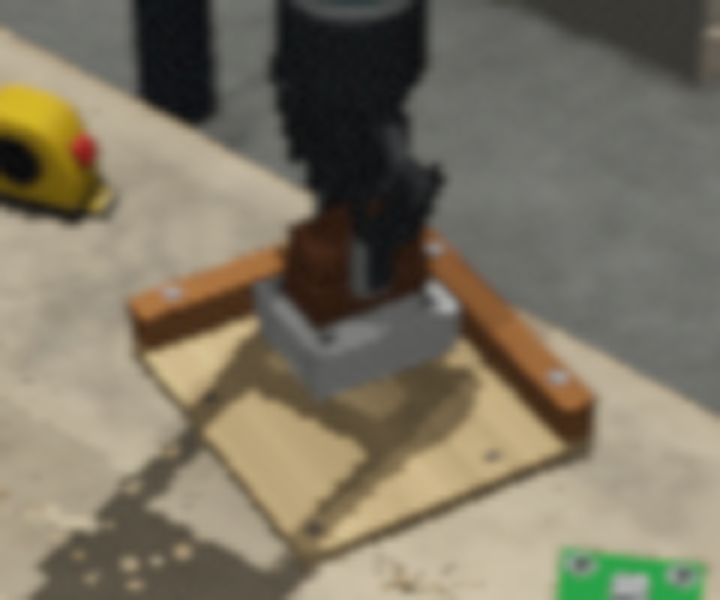

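The handle sits flush on the block, which is square to the fences with a small gap to each. I'm creeping diagonally.

```bash
for i in 1 2 3; do python3 -m inch '[{"claw":-0.5,"travel":[0.006,0.003,0],"turn":0},{"claw":-0.5,"travel":[0.0125,0.0065,0],"turn":0},{"claw":-0.5,"travel":[0.0125,0.0065,0],"turn":0}]' | grep -E "pos|cont|rot"; done
```

```text
position: [0.4705, 0.1068, 0.0771]
ee_rot: [-0.001, 0.154, 0.988, -0.001]
contact_force: [-5.5, -3.7, 12.4]
position: [0.4728, 0.1082, 0.0771]
ee_rot: [-0.001, 0.154, 0.988, -0.001]
contact_force: [-5.7, -1.9, 12.0]
position: [0.4753, 0.1095, 0.0771]
ee_rot: [-0.001, 0.154, 0.988, -0.001]
contact_force: [-5.6, -2.8, 12.3]
```

```bash
for i in 1 2 3; do python3 -m inch '[{"claw":-0.5,"travel":[0.006,0.003,0],"turn":0},{"claw":-0.5,"travel":[0.0125,0.0065,0],"turn":0},{"claw":-0.5,"travel":[0.0125,0.0065,0],"turn":0}]' | grep -E "pos|cont|rot"; done
```

```text
position: [0.477, 0.1105, 0.0771]
ee_rot: [-0.002, 0.154, 0.988, -0.002]
contact_force: [-7.5, -3.9, 14.4]
position: [0.4772, 0.1106, 0.0772]
ee_rot: [-0.004, 0.154, 0.988, -0.003]
contact_force: [-11.7, -8.0, 20.9]
position: [0.4774, 0.1108, 0.0773]
ee_rot: [-0.006, 0.154, 0.988, -0.005]
contact_force: [-16.9, -11.7, 26.6]
```

Both components are rising, so both fences are in contact. I'll ease the downward load slightly, press a bit more, and check the image.

```bash
for i in 1 2; do python3 -m inch '[{"claw":-0.5,"travel":[0.006,0.003,0.002],"turn":0},{"claw":-0.5,"travel":[0.0125,0.0055,0.004],"turn":0},{"claw":-0.5,"travel":[0.0125,0.0055,0.004],"turn":0}]' | grep -E "pos|cont|rot"; done
python3 - <<'E'
from h import *
from rig import get_state
s=get_state();print(s["moment"],s["gripper_force"])
a=imaging.get_image("scene")[140:215,190:290,::-1];b=imaging.get_image("top")[130:230,185:285,::-1]
cv2.imwrite("pics/p.png",np.hstack([cv2.resize(a,(480,360),interpolation=cv2.INTER_CUBIC),cv2.resize(b,(320,320),interpolation=cv2.INTER_CUBIC)][0:1]+[cv2.copyMakeBorder(cv2.resize(b,(320,320),interpolation=cv2.INTER_CUBIC),0,40,0,0,0)]))
E
```

```text
position: [0.4782, 0.1123, 0.0775]
ee_rot: [-0.008, 0.154, 0.988, -0.005]
contact_force: [-17.5, -8.8, 24.0]
position: [0.4785, 0.1126, 0.0777]
ee_rot: [-0.01, 0.153, 0.988, -0.006]
contact_force: [-21.3, -10.7, 24.2]
[-2.03865941  2.89418184 -0.22854923] 83.21217889955733
```

View pics/p.png

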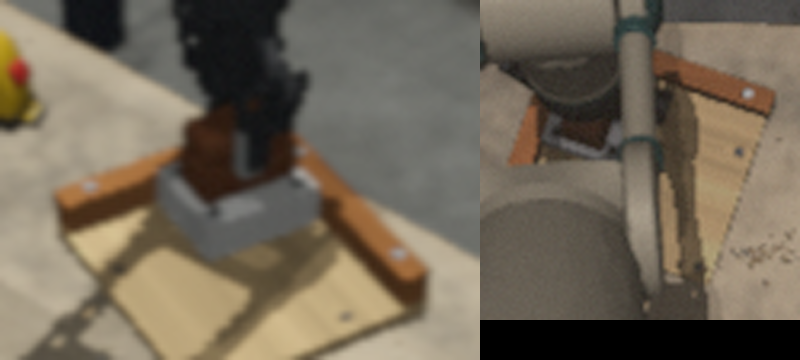

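The block now sits in the corner against both fences, and the TCP is within about 2 mm of the computed home position. I'll push along each fence normal in turn to overcome friction and make sure both faces are flat.

```bash
g(){ grep -E "pos|cont|rot"; }
python3 -m inch '[{"claw":-0.5,"travel":[0.01,-0.003,0],"turn":0},{"claw":-0.5,"travel":[0.014,-0.005,0],"turn":0},{"claw":-0.5,"travel":[0.014,-0.005,0],"turn":0}]' | g
python3 -m inch '[{"claw":-0.5,"travel":[0.003,0.01,0],"turn":0},{"claw":-0.5,"travel":[0.005,0.014,0],"turn":0},{"claw":-0.5,"travel":[0.005,0.014,0],"turn":0}]' | g
python3 -m inch '[{"claw":-0.5,"travel":[0,0,0],"turn":0.005},{"claw":-0.5,"travel":[0,0,0],"turn":-0.005},{"claw":-0.5,"travel":[0,0,0],"turn":0},{"claw":-0.5,"travel":[0,0,0],"turn":0},{"claw":-0.5,"travel":[0,0,0],"turn":0}]' | g
python3 - <<'E'
from h import *
from rig import get_state
F=[get_state()["contact_force"]]
M=get_state()["moment"];a=imaging.get_image("scene")[140:215,190:290,::-1];F.append(get_state()["contact_force"])
c,s=.9515,-.3077
for f in F: print("jig F",c*f[0]+s*f[1],-s*f[0]+c*f[1],f[2],M)
cv2.imwrite("pics/q.png",cv2.resize(a,(800,600),interpolation=cv2.INTER_CUBIC))
v=[.4771,.1087,-.3127];q=proj("scene",tf(v,[(-42,-35,42),(42,-35,42),(-42,35,42),(-42,-35,12)]));print((q-[190,140]+.5)*8-.5)
E
```

```text
position: [0.4787, 0.1125, 0.0778]
ee_rot: [-0.013, 0.154, 0.988, -0.005]
contact_force: [-25.7, -7.8, 30.3]
position: [0.4788, 0.1129, 0.0779]
ee_rot: [-0.014, 0.153, 0.988, -0.008]
contact_force: [-27.9, -16.3, 32.3]
position: [0.479, 0.1131, 0.0779]
ee_rot: [-0.013, 0.153, 0.988, -0.008]
contact_force: [-27.0, -14.9, 33.0]
jig F -21.117298422056717 -22.437899965646942 33.011048298186935 [-2.74433304  3.81974883 -0.218564  ]
jig F -21.36650373957174 -23.191427372230372 31.773846526235914 [-2.74433304  3.81974883 -0.218564  ]
[[355.12686443 386.15938942]
 [540.72109494 314.16764467]
 [265.79010715 286.25991069]
 [355.9275932  444.66918572]]
```

View pics/q.png

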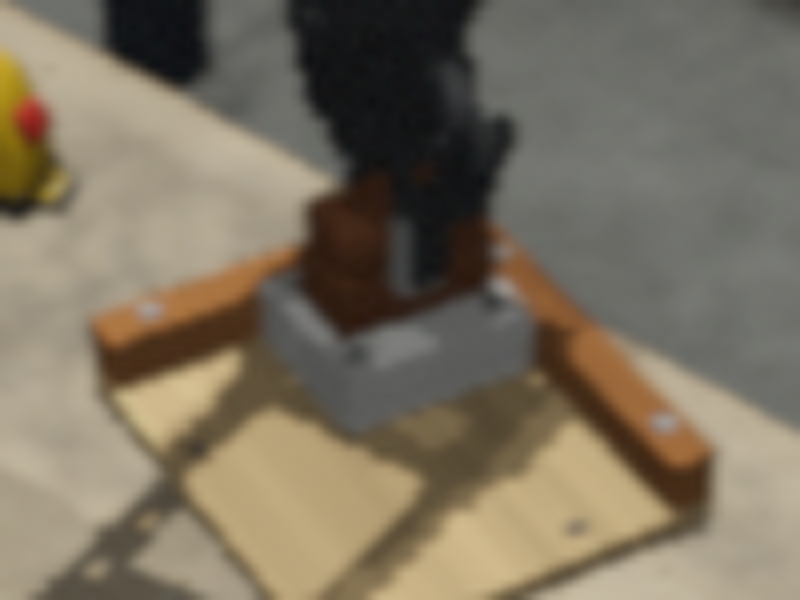

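The block is home on both fences, with about 21 and 23 N in the jig axes. The tool has tilted about 0.03 rad from the lateral push, which lifts the handle's back edge slightly. I'll trade some lateral push for downforce so the handle stays flat.

```bash
g(){ grep -E "pos|cont|rot"; }
python3 -m inch '[{"claw":-0.5,"travel":[-0.004,-0.002,-0.004],"turn":0},{"claw":-0.5,"travel":[-0.008,-0.004,-0.006],"turn":0},{"claw":-0.5,"travel":[-0.008,-0.004,-0.006],"turn":0},{"claw":-0.5,"travel":[-0.008,-0.004,-0.006],"turn":0}]' | g
python3 -m inch '[{"claw":-0.5,"travel":[-0.004,-0.002,0],"turn":0},{"claw":-0.5,"travel":[-0.008,-0.004,0],"turn":0},{"claw":-0.5,"travel":[-0.008,-0.004,0],"turn":0},{"claw":-0.5,"travel":[-0.008,-0.004,0],"turn":0}]' | g
cat >> h.py <<'E'
def rep():
    from rig import get_state
    from scipy.spatial.transform import Rotation as R
    s=get_state();f=s["contact_force"];c,n=.9515,-.3077
    print("jigF",round(c*f[0]+n*f[1],1),round(-n*f[0]+c*f[1],1),round(f[2],1),"toolz",R.from_quat(np.roll(s["ee_rot"],-1)).as_matrix()[:,2].round(4),s["position"].round(4),s["clock"])
E
python3 -c "from h import *;rep()"
```

```text
position: [0.4788, 0.113, 0.0777]
ee_rot: [-0.012, 0.153, 0.988, -0.007]
contact_force: [-25.9, -12.6, 37.8]
position: [0.4787, 0.1129, 0.0776]
ee_rot: [-0.01, 0.153, 0.988, -0.006]
contact_force: [-23.9, -11.9, 33.9]
jigF -19.1 -18.7 33.9 toolz [-0.0222 -0.0083 -0.9997] [0.4787 0.1129 0.0776] 14.1
```

```bash
for i in 1 2; do python3 -m inch '[{"claw":-0.5,"travel":[-0.003,-0.002,-0.005],"turn":0},{"claw":-0.5,"travel":[-0.006,-0.003,-0.008],"turn":0},{"claw":-0.5,"travel":[-0.006,-0.003,-0.008],"turn":0},{"claw":-0.5,"travel":[-0.006,-0.003,-0.008],"turn":0}]' >/dev/null; python3 -c "from h import *;rep()"; done
```

```text
jigF -20.2 -16.9 41.6 toolz [-0.0194 -0.0072 -0.9998] [0.4785 0.1128 0.0774] 14.5
jigF -22.0 -16.1 51.0 toolz [-0.0166 -0.0061 -0.9998] [0.4784 0.1128 0.0772] 14.9
```

```bash
for i in 1 2; do python3 -m inch '[{"claw":-0.5,"travel":[-0.004,0.001,0],"turn":0},{"claw":-0.5,"travel":[-0.007,0.002,0],"turn":0},{"claw":-0.5,"travel":[-0.007,0.002,0],"turn":0},{"claw":-0.5,"travel":[-0.007,0.002,0],"turn":0}]' >/dev/null; python3 -c "from h import *;rep()"; done
```

```text
jigF -18.9 -16.5 48.3 toolz [-0.0141 -0.0068 -0.9999] [0.4783 0.1128 0.0772] 15.3
jigF -16.4 -18.1 44.8 toolz [-0.0116 -0.0075 -0.9999] [0.4782 0.1128 0.0771] 15.7
```

```bash
python3 -m inch '[{"claw":-0.5,"travel":[0,0,0],"turn":0},{"claw":-0.5,"travel":[0,0,0],"turn":0},{"claw":-0.5,"travel":[0,0,0],"turn":0},{"claw":-0.5,"travel":[0,0,0],"turn":0},{"claw":-0.5,"travel":[0,0,0],"turn":0}]' | grep -E "width|grip"; python3 -c "
from h import *;rep()
from rig import ticket;print(ticket.sign_off())"
```

```text
width: 0.0333
gripper_force: 85.9
jigF -16.1 -16.4 45.4 toolz [-0.0115 -0.0075 -0.9999] [0.4782 0.1128 0.0771] 16.2
the job is handed in; nothing more can be done
None
```

I handed the job in at 16.2 s: by force and height readings the handle is seated on the stud (tilted about 0.8°) and the block pressed into the corner, about 16 N along each fence normal, with the grip still closed at about 86 N; the tape measure and screw tin were not touched.

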